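Bleed the bench lift down and slide the lens tube across

ROBOT

A 7-joint arm with a two-finger parallel gripper is mounted at the origin on the work surface. World frame = base frame: x ahead of the robot, y to its left, z up, the work surface at z = 0. Lengths are in m, angles in rad, forces in N, time in s.
With the tool pointing down it reaches from about 0.4 to 0.85 m from the base axis. Payload 10.4 kg.
Tool frame: the origin (TCP) lies on the centre line of the jaws, within the pads' length; the fingertips stand 14 mm ahead of it and the grasp point (between the pads) lies 5 mm behind it (tip_reach is the z of the fingertips in the tool frame, in m); z points along the fingers, x is the direction in which the jaws open and shut, and the axes are right-handed (so a half turn about z gives the same grasp; the last joint's range is limited). The gripper opens to 87 mm and grips with 3 to 60 N. Pads are 19 mm wide; open, the fingers measure 117 mm over their backs; the gripper's body (75 mm by 190 mm) begins 51 mm behind the grasp point.
Start: joints at [1.188, 0.332, -0.065, 1.46, 0.022, 1.35, -0.088], TCP at [0.22, -0.585, 0.237] pointing down, gripper open.
Joint ranges: [-2.6, 2.6], [-0.5, 2.12], [-1.47, 1.34], [0.16, 2.42], [-1.27, 4.41], [0.06, 2.06], [-2.6, 2.6]. Speed limits (rad/s): [2.22, 2.22, 2.79, 2.79, 3.14, 3.14, 3.14].

INTERFACE

Orientations are given as a unit quaternion [x, y, z, w].
In Python, from bench import * gives the robot as it stands.
- The arm moves only by the tool carry_out, never from a script. Its argument "rows" is a list of rows, each a list of 5 numbers: the closure, from -1 (fully open) to 1 (shut), so that 0 is half open, then the shift along the tool's x, y, z in units of 30 mm (1.0 is 30 mm), then the turn about the tool's z in units of 5 degrees (1.0 is 5 degrees). In form: [[jaw, x, y, z, turn], ...]. A call has 1 to 20 rows; each row shifts and turns the pose as measured when the row begins, along the tool's axes as they then stand; what a row does not reach is not made up. A row lasts 1/12 s, in which the tool goes at most 41.7 mm and 7.16 degrees, less where a joint would pass 70% of its speed; a pose out of reach is approached as far as the arm can. A call is refused whole if a number of a shift passes 1 or a number of a turn 1, either way. A call with a gripper value outside its range is refused whole. The fingers move at their own pace and stop on an object; "force" is the grip in N (left out, the last holds). Time passes only in rows, so rows that do not move let the fingers close. It gives the time, the measured TCP pose, the force and the opening at its end, in the units of the state.
- read_state(): the state, without advancing time (a new reading comes with each control period).
- camera(name): name is "scene" or "top"; returns the picture (384x512x3 uint8, blue, green, red); there is no depth.
- camera_info(name): a dict with "fx", "fy", "cx", "cy" (pixels), "dist_coeffs" ([k1, k2, p1, p2, k3] as OpenCV has them; the pictures are not rectified), "extrinsics" (4x4, takes a point from camera to world coordinates). Camera axes: x right, y down, z forward; pixel columns grow to the right and rows downward; lengths in m; the calibration is good to about 2 mm. A picture is of the moment at which its call begins. camera_info takes no time and is no camera call.
- close_job(): hands the job in, once; it reports no verdict.
Trained networks look in the newest picture that a camera, given by its name, has taken for a name from the list of things; names that differ only in an ending like _2 or _b are one class to them, and where a whole thing is asked for, a point or a joint stands for the part that bears it (a point fixed in the world has none). Each returns a list of dicts, best first, with "conf" (0 to 1); they miss things now and then, are a little off and sometimes report something else, mostly with a low value. They report only what shows in the picture. A call takes as long as a camera call.
- recognise(query, camera): "box" ([centre column, centre row, width, height] in pixels, round what is visible of it).
- silhouettes(query, camera): "mask" (384x512 bool, what is visible of it) and "box" ([centre column, centre row, width, height] in pixels, round what is visible of it).
- pinpoint(query, camera): "xy" ([column, row] in pixels: a listed point, or the origin of a listed thing).
The state is a dict: "time": time; "joint_positions": joint angles; "joint_vel": joint speeds; "joint_torque": joint torques, N m; "ee_pos": TCP position; "eef_rot": TCP orientation; "ft_force": force on the tool from outside, world axes, zero at the start; "torque": the same for the moment, N m; "width": finger opening in m.
Only numpy, scipy, OpenCV 4.12 (cv2) and the standard library are available. Lean on these libraries where they do the work, as an engineer would, in place of code of your own. Each camera call takes 0.05 s, during which the arm holds its last target. There are 200 camera calls.

TASK

The white lens tube is standing on the raised deck of the hydraulic bench lift. Crack the pump's release valve open just a fraction of a turn so the deck sinks slowly, shut the valve snugly again (do not force it) when the deck is level with the top of the drawer cabinet, then gently push the tube across onto the cork square, standing, and leave everything else alone.

Things in the scene. Friction and masses are not known exactly. Their poses are not given: they have to be found in the camera images.
- valve (a joint): angle (rad) of the release valve, a stiff screw (0.1 to 0.2 N m), upright axis; grows anticlockwise from above = opening; starts shut at 0, stays where put. Shut until opened 0.3 to 0.85 rad (varies with the load), then the deck sinks, 1.5 to 2 mm/s faster per further 0.01 rad. At 0 it meets its seat: 2.5 N m per rad harder. Shut: -0.05 to 0.05; past -0.12 the seat is crushed
- valve_grip (a point): middle of the valve's black T-bar: 52 mm long, 12 mm thick, 16 mm tall (white mark near one end), on a 10 mm brass stem on the pump head, at the lift's end away from the cabinet. The point is on the valve's axis, 106 mm above the desk; x along the bar, z up. Below: brass bonnet 26 mm wide up to 80 mm above the desk, red pump head 56 x 60 mm up to 68 mm
- ram (a joint): height (m) of the ram and deck against the start: 0 at the start (deck top 175 mm above the desk), negative as it sinks, -0.06 fully down. It only sinks: it cannot be raised again without pumping
- deck (a point): centre of the upper face of the lift's square aluminium deck (140 x 140 x 10 mm), on the ram's axis; y points across to the cabinet, z up
- lens: white plastic lens tube with black rubber grip ring and dark glass on top, upright solid cylinder 92 mm across (too wide to grip), 62 mm tall, foot bevelled (7 mm in, 4 mm up), 0.5 to 0.8 kg; origin at the centre of its underside. Starts within 17 mm of the middle of the deck. Push it low and on the side away from the cabinet; it slides with 2 to 6 N, and more than 25 N marks it
- pad (a point): centre of the cork square (122 x 122 mm, let in flush) on the cabinet's top, flat, 132 to 148 mm above the desk; 58 mm from the cabinet's middle towards the lift, 72 mm from the cabinet's edge (past it a lip slopes down, 12 mm out, 4 mm down); y points away from the lift, z up
- lift: hydraulic bench lift, fixed: dark base plate, red upright cylinder with the ram and deck, beside it the red hand pump (copper line between). Origin at desk height under the ram's axis; y points to the cabinet, the pump head is at x = -30, y = -175 mm; its reservoir and folded lever lie from there along +x, 70 mm high at most. Deck edge and cabinet edge are about 5 mm apart
- cabinet: low birch drawer cabinet, fixed, 240 (x) x 260 (y) x 130 mm, on levelling feet 2 to 18 mm tall, origin at the centre of its underside; its drawer front (with handle) faces -x and stands half open
- cabinet_drawer0_handle (a point): middle of the drawer's bar handle; the drawer is to stay as it is
- nd_filter: tinted glass filter in a black ring, 79 mm across, 7 mm thick, lying on the cabinet's top beyond the cork; origin under its centre; bystander, to be left where it is
- spike: stainless tripod spike, 60 mm tall, 22 mm across the foot, standing on the cabinet's top beyond the cork; origin under its centre; bystander, to be left where it is
- flash: compact black flash unit lying on the desk, 135 x 70 x 46 mm; bystander, to be left where it is
- cap_tray: wooden tray of black body caps, 200 x 140 x 32 mm, origin under its centre; bystander, to be left where it is
- card_case: orange memory card case, 75 x 50 x 14 mm, origin under its centre; bystander, to be left where it is
- rear_cap: open black rear lens cap, 62 mm across, 20 mm tall; bystander, to be left where it is
- screwdriver: screwdriver lying on the desk, 150 mm; bystander, to be left where it is

How it is judged:
On the way, in this order (a step that is already met when the one before it is completed fails the run):
1. the valve is open and the deck has started to sink (8 mm or more) with the tube standing on it (distance of deck from where it was at the start of the episode above 0.008 m and value of joint valve above 0.15 rad and distance between lens and deck below 0.04 m), for 0.1 s.
2. the deck stands within 5 mm of level with the cabinet top, the valve is shut again, and the tube still stands on the deck (z of deck in the frame of pad between -0.005 and 0.005 m and value of joint valve below 0.06 rad and distance between lens and deck below 0.04 m), for 0.3 s.
At the end, for the whole second after the job is handed in: The lens tube stands upright and still on the cabinet top, its centre within 20 mm of the cork square's centre; the deck is still level with the cabinet top within 5 mm; the valve is shut (below 0.06 rad) (horizontal distance between lens and pad below 0.02 m and z of lens in the frame of pad between -0.004 and 0.004 m and angle between lens's own z axis and vertical below 0.05 rad and linear speed of lens below 0.01 m/s and z of deck in the frame of pad between -0.005 and 0.005 m and value of joint valve below 0.06 rad); the robot touches nothing.
It fails at once if the deck drops faster than 45 mm/s (velocity of joint ram below -0.045 m/s).
It fails at once if the valve is forced past its seat (below -0.12 rad) (value of joint valve below -0.12 rad).
It fails at once if the tube is pushed with more than 25 N (contact force between the fingers and lens above 25 N).
It fails at once if the tube tips by more than 0.25 rad (angle between lens's own z axis and vertical above 0.25 rad).
It fails at once if the drawer or a bystander is moved by more than 15 mm (distance of any of cabinet_drawer0_handle, nd_filter, spike, flash, cap_tray, card_case, rear_cap, screwdriver from where it was at the start of the episode above 0.015 m).
It also fails if it takes over 70 s, if anything falls off the work surface, if the arm or the gripper's body presses on something with over 40 N, if the wrist force passes 120 N, or if a joint passes its speed limit or range.

## Working session

There is one attempt and no reset: what is moved stays moved. The work goes in short steps, Python scripts to look and compute and a tool call to move; the robot and the scene stay as the last step left them, time stands still between calls to the robot, and variables do not carry over. Pictures are saved under pics/ and viewed, about 8 in all and at most 12, crops included, and the job is handed in when it is done.

Besides the shell and the picture viewer there is one more tool, called after "Request:" by a JSON object that holds its "api" and its "payload", one argument or row to a line. carry_out: Moves the arm, as the interface text tells. Its arguments: {"type":"object","properties":{"rows":{"type":"array","items":{"type":"array","items":{"type":"number"}}},"force":{"type":"number"}},"required":["rows"]}

```bash
mkdir -p pics
cat > h.py <<'E'
from bench import *
import numpy as np, cv2
from scipy.spatial.transform import Rotation as R
def ray(cam,uv):
    c=camera_info(cam);K=np.array([[c['fx'],0,c['cx']],[0,c['fy'],c['cy']],[0,0,1]])
    p=cv2.undistortPoints(np.array([[uv]],float),K,np.array(c['dist_coeffs']))[0,0]
    T=np.array(c['extrinsics']);return T[:3,3],T[:3,:3]@np.array([p[0],p[1],1])
def atz(cam,uv,z):
    o,d=ray(cam,uv);return o+d*(z-o[2])/d[2]
def proj(cam,X):
    c=camera_info(cam);K=np.array([[c['fx'],0,c['cx']],[0,c['fy'],c['cy']],[0,0,1]])
    Ti=np.linalg.inv(np.array(c['extrinsics']))
    return cv2.projectPoints(np.atleast_2d(X).astype(float),cv2.Rodrigues(Ti[:3,:3])[0],Ti[:3,3],K,np.array(c['dist_coeffs']))[0][:,0]
def tri(a,b):
    (o1,d1),(o2,d2)=ray('scene',a),ray('top',b)
    A=np.stack([d1,-d2],1);s=np.linalg.lstsq(A,o2-o1,rcond=None)[0]
    p,q=o1+s[0]*d1,o2+s[1]*d2;return (p+q)/2,np.linalg.norm(p-q)
E
python3 - <<'E'
from h import *
np.set_printoptions(precision=4,suppress=True)
s=read_state();print(s)
P={}
for c in ('scene','top'):
    im=camera(c);cv2.imwrite(f'pics/{c}0.png',im)
    print(c,np.array(camera_info(c)['extrinsics'])[:3,3],camera_info(c)['fx'])
    for n in ('valve_grip','deck','pad','lens','lift','spike','nd_filter','cabinet_drawer0_handle'):
        r=pinpoint(n,c)[:2]; print(n,[(np.round(x['xy'],1),round(x['conf'],2)) for x in r])
        if r:P[c,n]=r[0]['xy']
for n in ('valve_grip','deck','pad','lens','lift','spike','nd_filter','cabinet_drawer0_handle'):
    if ('scene',n) in P and ('top',n) in P: print(n,*tri(P['scene',n],P['top',n]))
a=cv2.imread('pics/scene0.png');b=cv2.imread('pics/top0.png')
cv2.imwrite('pics/a.png',cv2.resize(a,(800,600)));cv2.imwrite('pics/b.png',cv2.resize(b,(800,600)))
E
```

```text
{'time': 0.0, 'joint_positions': array([ 1.1884,  0.3329, -0.0647,  1.461 ,  0.0216,  1.3499, -0.0885]), 'joint_vel': array([ 0.0001, -0.0006, -0.0013,  0.0024,  0.0017, -0.0019,  0.0003]), 'joint_torque': array([  0.0007, -62.3247,   0.0252, -38.9897,  -0.0612,   0.0398,
         0.0002]), 'ee_pos': array([ 0.2199, -0.5846,  0.2357]), 'eef_rot': array([ 0.8222, -0.5692, -0.0006, -0.0004]), 'ft_force': array([-0.1167,  0.2358, -0.773 ]), 'torque': array([-0.0072, -0.0217, -0.0086]), 'width': 0.08707921050936704}
scene [1.4359 0.1914 1.0208] 405.76241996744926
valve_grip [(array([300.4, 258. ]), 0.73), (array([188.4, 198.2]), 0.57)]
deck [(array([237.1, 201.9]), 0.9)]
pad [(array([284.5, 223.4]), 0.94)]
lens []
lift [(array([238.4, 235. ]), 0.66)]
spike [(array([146.4, 193.8]), 0.67), (array([335.6, 224.7]), 0.41)]
nd_filter [(array([329.6, 250.4]), 0.67)]
cabinet_drawer0_handle [(array([317.8, 188.9]), 0.97), (array([234. , 194.8]), 0.41)]
top [ 0.2871 -0.0454  1.5137] 420.8434349103215
valve_grip [(array([316., 188.]), 0.58)]
deck [(array([266.1, 172.4]), 0.78)]
pad [(array([218.4, 165.3]), 0.82)]
lens [(array([262.6, 170.6]), 0.68)]
lift [(array([265.3, 178.2]), 0.91)]
spike [(array([175.3, 175.6]), 0.39)]
nd_filter [(array([175.3, 151.6]), 0.89), (array([373.9, 206.2]), 0.49)]
cabinet_drawer0_handle []
valve_grip [ 0.5718 -0.0668 -0.0092] 0.4052005581633947
deck [ 0.5813 -0.0816  0.1615] 0.0033178762387234837
pad [0.6133 0.0752 0.1394] 0.0002289069808775834
lift [ 0.5904 -0.0807  0.0196] 0.006625614571448156
spike [ 0.6725 -0.0297  0.3803] 0.4960707971915574
nd_filter [0.6681 0.2213 0.121 ] 0.005295535173672218
```

View pics/a.png

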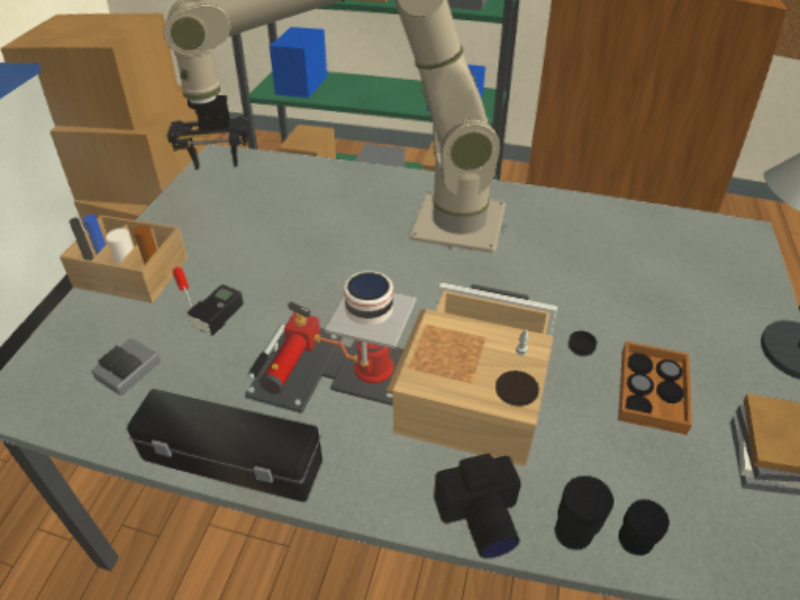

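View pics/b.png

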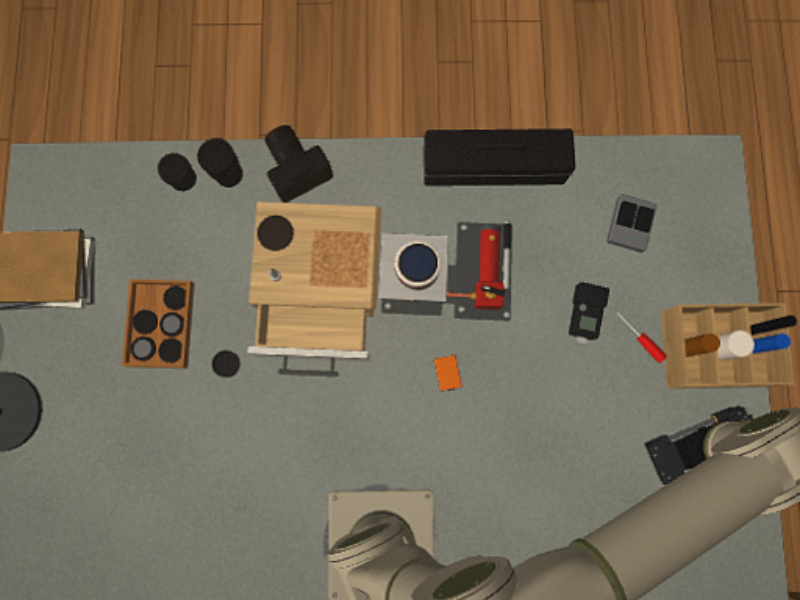

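The scene view shows the valve T-bar at about (191,198) native and the deck with the lens at (237,192). The top view has the bar at about (314,186), and the cork at (218,165). I'll zoom in for edges.

Run:
```python
from h import *
np.set_printoptions(precision=4,suppress=True)
a=cv2.imread('pics/scene0.png')[165:265,160:290];b=cv2.imread('pics/top0.png')[130:210,190:335]
A=cv2.resize(a,None,fx=3,fy=3,interpolation=cv2.INTER_CUBIC);B=cv2.resize(b,None,fx=5.5,fy=5.5,interpolation=cv2.INTER_CUBIC)
cv2.imwrite('pics/c.png',B);cv2.imwrite('pics/d.png',cv2.resize(a,None,fx=6,fy=6,interpolation=cv2.INTER_CUBIC))
print(tri((190.5,198),(314,186)))
print(atz('top',(314,186),.114),atz('scene',(190.5,198),.106))
camera('top');
for n in('lens','valve','deck'):
    for m in silhouettes(n,'top')[:2]:print(n,m['conf'],m['box'])
m=silhouettes('lens','top')
if m:
    print(atz('top',m[0]['box'][:2],.206))
c=pinpoint('deck','top')[0]['xy'];print('deck',atz('top',c,.175))
print('pad',atz('top',pinpoint('pad','top')[0]['xy'],.14))
```

```text
(array([ 0.545 , -0.2496,  0.1053]), np.float64(0.005091221998624752))
[ 0.5426 -0.2459  0.114 ] [ 0.5459 -0.2519  0.106 ]
lens 0.65 [265.8, 170.1, 33.2, 33.3]
valve 0.54 [316.3, 187.9, 12.6, 9.8]
deck 0.95 [264.1, 172.2, 46.5, 45.3]
[ 0.5795 -0.0812  0.206 ]
deck [ 0.5893 -0.0723  0.175 ]
pad [0.6145 0.0739 0.14  ]
```

View pics/c.png

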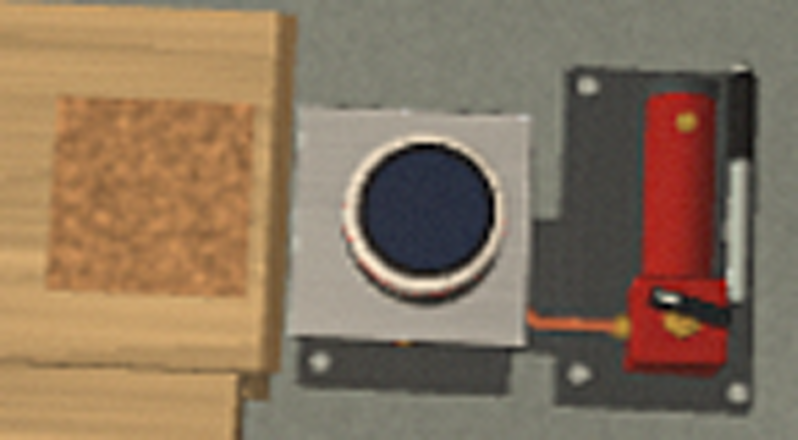

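View pics/d.png

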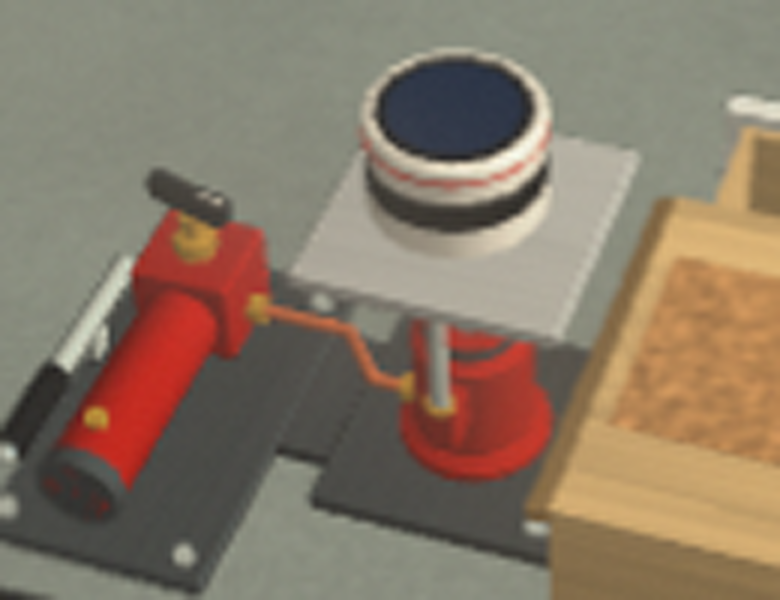

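```bash
cat >> h.py <<'E'
def tc(u,v): return ((u+.5)/5.5-.5+190,(v+.5)/5.5-.5+130)
def sc(u,v): return ((u+.5)/6-.5+160,(v+.5)/6-.5+165)
E
python3 - <<'E'
from h import *
np.set_printoptions(precision=4,suppress=True)
def quad(n,P,z,f=tc,c='top'):
    Q=np.array([atz(c,f(*p),z) for p in P]);print(n,Q.mean(0),[round(float(np.linalg.norm(Q[i]-Q[i-1])),4) for i in range(len(P))])
    return Q
q=quad('deck',[(300,108),(529,115),(526,345),(290,335)],.175)
d=(q[0]+q[3]-q[1]-q[2]);print('deck y yaw',np.degrees(np.arctan2(d[0],d[1])))
d=(q[0]+q[1]-q[2]-q[3]);print('deck x yaw',np.degrees(np.arctan2(-d[1],d[0])))
q=quad('pad',[(58,97),(254,103),(250,296),(47,290)],.14)
d=(q[0]+q[1]-q[2]-q[3]);print('pad x yaw(about z)',np.degrees(np.arctan2(d[1],d[0])))
b=quad('bar top',[(651,295),(728,317)],.114);d=b[1]-b[0];print(np.degrees(np.arctan2(d[1],d[0])))
b=quad('bar sc',[(150,180),(230,205)],.11,sc,'scene');d=b[1]-b[0];print(np.degrees(np.arctan2(d[1],d[0])))
print('lens top',atz('top',tc(426,211),.237), atz('scene',sc(455,110),.237))
# pad scene corners height tri
print(tri(pinpoint('pad','scene')[0]['xy'] if camera('scene') is not None else 0,pinpoint('pad','top')[0]['xy']))
# tool axes
r=R.from_quat(read_state()['eef_rot']).as_matrix();print(r)
E
```

```text
deck [ 0.5853 -0.0774  0.175 ] [0.1376, 0.1368, 0.1393, 0.1386]
deck y yaw 2.996307249837421
deck x yaw 2.6698219229452955
pad [0.6136 0.079  0.14  ] [0.1205, 0.1202, 0.1204, 0.1227]
pad x yaw(about z) -2.1677642611441104
bar top [ 0.5452 -0.2492  0.114 ] [0.0492, 0.0492]
-107.14682498776591
bar sc [ 0.5432 -0.25    0.11  ] [0.0507, 0.0507]
80.87509181038452
lens top [ 0.5794 -0.0844  0.237 ] [ 0.58   -0.0831  0.237 ]
(array([0.6142, 0.0743, 0.1409]), np.float64(0.0010298889202943566))
[[ 0.3521 -0.936   0.0001]
 [-0.936  -0.3521 -0.    ]
 [ 0.     -0.0001 -1.    ]]
```

The crops are consistent: the deck is 138 mm across, the bar is 50 mm long, and the valve lies where the lift frame predicts, about (0.5455,-0.250). Next I'll refine the pad height from cork corners.

Run:
```python
from h import *
a=cv2.imread('pics/scene0.png')[180:275,205:318]
cv2.imwrite('pics/e.png',cv2.resize(a,None,fx=7,fy=6.3*1,interpolation=cv2.INTER_CUBIC))
```

```text
(no output)
```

View pics/e.png

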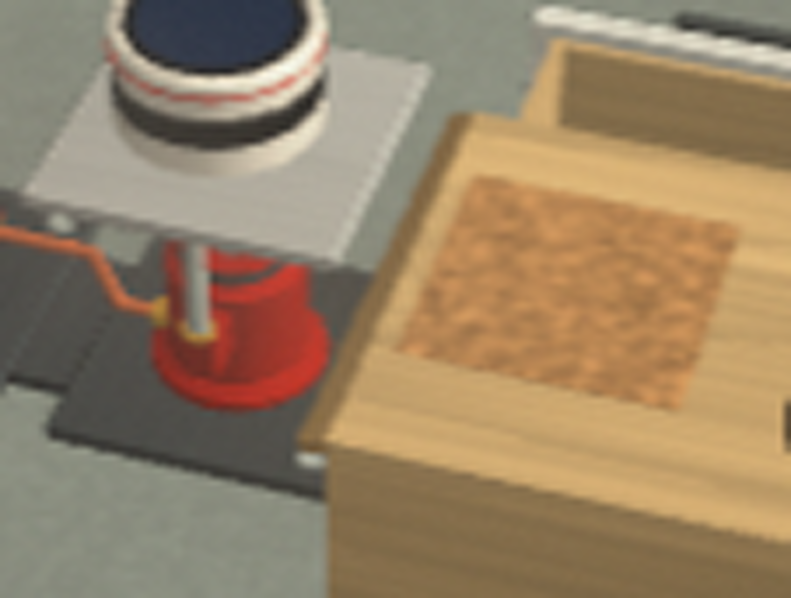

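Request:
{"api": "carry_out", "payload": {
  "rows": [
    [-0.3, 0, 0, -0.5, 0],
    [-0.3, 0, 0, -0.5, 0]
  ],
  "force": 25
}}

```text
time: 1.57
ee_pos: [0.2195, -0.5837, 0.2639]
eef_rot: [0.822, -0.569, -0.002, -0.001]
ft_force: [0.0, -0.5, 0.6]
width: 0.08
```

```bash
cat >> h.py <<'E'
def plan(pos,yaw,jaw,tmax=.9,vmax=.9):
    """rows from the present pose to pos (tool x axis at yaw deg, tool down)"""
    s=read_state();p=s['ee_pos'].copy();r=R.from_quat(s['eef_rot']).as_matrix()
    y=np.degrees(np.arctan2(r[1,0],r[0,0]));dy=(yaw-y+180)%360-180
    n=int(np.ceil(max(np.linalg.norm(pos-p)/(.03*vmax),abs(dy)/(5*tmax),1)))
    d=(np.array(pos)-p)/n;rows=[]
    for k in range(n):
        a=np.radians(y+dy*k/n);ux=np.array([np.cos(a),np.sin(a),0]);uy=np.array([np.sin(a),-np.cos(a),0])
        rows.append([jaw,round(d@ux/.03,2),round(d@uy/.03,2),round(-d[2]/.03,2),round(-dy/n/5,2)])
    print('yaw now',y,'n',n);print(str(rows))
E
python3 - <<'E'
from h import *
np.set_printoptions(precision=4,suppress=True)
def s2(u,v): return ((u+.5)/7-.5+205,(v+.5)/(598/95)-.5+180)
print('pad')
L=[]
for s,t in [((473,177),(250,296)),((740,227),(47,290)),((681,408),(58,97)),((402,352),(254,103))]:
    p,e=tri(s2(*s),tc(*t));print(p,e);L.append(p)
print(np.mean(L,0))
print('deck')
for s,t in [((25,192),(529,115)),((338,262),(300,108)),((432,67),(290,335))]: print(*tri(s2(*s),tc(*t)))
plan(np.array([.5455,-.25,.19]),-14,-.3)
E
```

```text
pad
[0.5516 0.0222 0.1331] 0.0037122020496872343
[0.5573 0.1441 0.1338] 0.0012248902978340944
[0.6779 0.1379 0.1351] 0.0010057868517988392
[0.6722 0.0187 0.1343] 0.003438685592046318
[0.6147 0.0807 0.1341]
deck
[ 0.6508 -0.1486  0.1768] 0.0004344481151084861
[ 0.6581 -0.0114  0.1725] 0.0017704257410623358
[ 0.5203 -0.0038  0.1733] 0.0022314483040574346
yaw now -69.3831409628411 n 18
[[-0.3, np.float64(-0.37), np.float64(-0.78), np.float64(0.14), np.float64(-0.62)], [-0.3, np.float64(-0.32), np.float64(-0.8), np.float64(0.14), np.float64(-0.62)], [-0.3, np.float64(-0.28), np.float64(-0.82), np.float64(0.14), np.float64(-0.62)], [-0.3, np.float64(-0.24), np.float64(-0.83), np.float64(0.14), np.float64(-0.62)], [-0.3, np.float64(-0.19), np.float64(-0.84), np.float64(0.14), np.float64(-0.62)], [-0.3, np.float64(-0.15), np.float64(-0.85), np.float64(0.14), np.float64(-0.62)], [-0.3, np.float64(-0.1), np.float64(-0.86), np.float64(0.14), np.float64(-0.62)], [-0.3, np.float64(-0.05), np.float64(-0.86), np.float64(0.14), np.float64(-0.62)], [-0.3, np.float64(-0.01), np.float64(-0.86), np.float64(0.14), np.float64(-0.62)], [-0.3, np.float64(0.04), np.float64(-0.86), np.float64(0.14), np.float64(-0.62)], [-0.3, np.float64(0.09), np.float64(-0.86), np.float64(0.14), np.float64(-0.62)], [-0.3, np.float64(0.13), np.float64(-0.85), np.float64(0.14), np.float64(-0.62)], [-0.3, np.float64(0.18), np.float64(-0.85), np.float64(0.14), np.float64(-0.62)], [-0.3, np.float64(0.22), np.float64(-0.83), np.float64(0.14), np.float64(-0.62)], [-0.3, np.float64(0.27), np.float64(-0.82), np.float64(0.14), np.float64(-0.62)], [-0.3, np.float64(0.31), np.float64(-0.81), np.float64(0.14), np.float64(-0.62)], [-0.3, np.float64(0.35), np.float64(-0.79), np.float64(0.14), np.float64(-0.62)], [-0.3, np.float64(0.4), np.float64(-0.77), np.float64(0.14), np.float64(-0.62)]]
```

Request:
{"api": "carry_out", "payload": {
  "rows": [
    [-0.3, -0.37, -0.78, 0.1, -0.62],
    [-0.3, -0.32, -0.8, 0.1, -0.62],
    [-0.3, -0.28, -0.82, 0.1, -0.62],
    [-0.3, -0.24, -0.83, 0.1, -0.62],
    [-0.3, -0.19, -0.84, 0.1, -0.62],
    [-0.3, -0.15, -0.85, 0.1, -0.62],
    [-0.3, -0.1, -0.86, 0.1, -0.62],
    [-0.3, -0.05, -0.86, 0.14, -0.62],
    [-0.3, -0.01, -0.86, 0.14, -0.62],
    [-0.3, 0.04, -0.86, 0.14, -0.62],
    [-0.3, 0.09, -0.86, 0.14, -0.62],
    [-0.3, 0.13, -0.85, 0.14, -0.62],
    [-0.3, 0.18, -0.85, 0.14, -0.62],
    [-0.3, 0.22, -0.83, 0.14, -0.62],
    [-0.3, 0.27, -0.82, 0.14, -0.62],
    [-0.3, 0.31, -0.81, 0.14, -0.62],
    [-0.3, 0.35, -0.79, 0.14, -0.62],
    [-0.3, 0.4, -0.77, 0.14, -0.62]
  ]
}}

```text
time: 3.07
ee_pos: [0.549, -0.2096, 0.1926]
eef_rot: [0.997, -0.082, -0.002, 0.0]
ft_force: [-0.9, 0.8, 0.8]
width: 0.0566
```

```bash
sed -i 's/print(str(rows))/print(str([[float(v) for v in r] for r in rows]))/' h.py
python3 - <<'E'
from h import *
s=read_state();print(s['joint_positions'],s['time'],s['ee_pos'])
plan(np.array([.5455,-.25,.104]),-14,0)
im=camera('scene')[130:230,150:280];cv2.imwrite('pics/f.png',cv2.resize(im,None,fx=6,fy=6,interpolation=cv2.INTER_CUBIC))
E
```

```text
[ 0.67826038  0.31949703 -0.47764477  1.60001426  0.15354694  1.26262225
  0.01087618] 3.0667 [ 0.54900256 -0.20958297  0.19261147]
yaw now -9.352026932410206 n 4
[[0.0, 0.03, 0.34, 0.74, 0.23], [0.0, 0.03, 0.34, 0.74, 0.23], [0.0, 0.04, 0.34, 0.74, 0.23], [0.0, 0.05, 0.33, 0.74, 0.23]]
```

View pics/f.png

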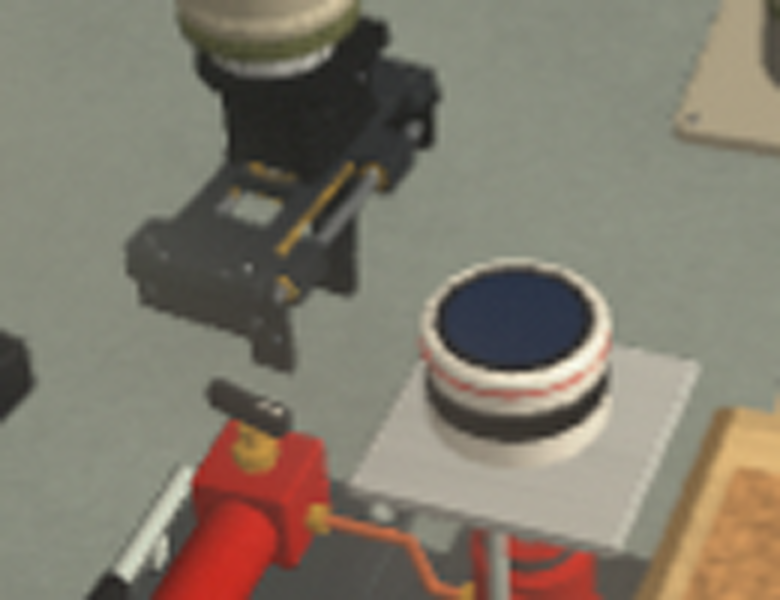

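The gripper overshot 40 mm in +y and nothing was touched. The bar is clear below it, so I'll shift sideways first and then descend slowly.

Request:
{"api": "carry_out", "payload": {
  "rows": [
    [0, 0.04, 0.45, 0, 0.3],
    [0, 0.04, 0.45, 0, 0.3],
    [0, 0.03, 0.3, 0, 0.3],
    [0, 0, 0, 0, 0],
    [0, 0, 0, 0, 0]
  ]
}}

```text
time: 3.53
ee_pos: [0.549, -0.2372, 0.1902]
eef_rot: [0.993, -0.114, -0.002, -0.002]
ft_force: [-0.5, -0.0, 0.4]
width: 0.044
```

```bash
python3 -c "
from h import *
s=read_state();print(s['ee_pos'],s['joint_vel'])
plan(np.array([.5455,-.25,.104]),-14,0,vmax=.5)"
```

```text
[ 0.54897705 -0.23719564  0.19017343] [ 0.02710613  0.00156766  0.01996319 -0.00406948  0.00711902  0.0001264
 -0.01086286]
yaw now -13.098923165200304 n 6
[[0.0, -0.0, 0.07, 0.48, 0.03], [0.0, -0.0, 0.07, 0.48, 0.03], [0.0, -0.0, 0.07, 0.48, 0.03], [0.0, -0.0, 0.07, 0.48, 0.03], [0.0, -0.0, 0.07, 0.48, 0.03], [0.0, -0.0, 0.07, 0.48, 0.03]]
```

Request:
{"api": "carry_out", "payload": {
  "rows": [
    [0, 0, 0.2, 0.2, 0.05],
    [0, 0, 0.15, 0.45, 0.05],
    [0, 0, 0.1, 0.45, 0.05],
    [0, 0, 0, 0.45, 0],
    [0, 0, 0, 0.4, 0],
    [0, 0, 0, 0, 0],
    [0, 0, 0, 0, 0]
  ]
}}

```text
time: 4.12
ee_pos: [0.5428, -0.2562, 0.1286]
eef_rot: [0.992, -0.125, -0.002, -0.001]
ft_force: [0.2, -0.3, -0.0]
width: 0.0436
```

```bash
python3 -c "
from h import *
s=read_state();print(s['ee_pos'],s['joint_vel'],s['ft_force'])
plan(np.array([.5455,-.25,.104]),-14,0,vmax=.5)"
```

```text
[ 0.54277145 -0.2562408   0.12856686] [ 0.00562354  0.0148397   0.00531608  0.02081378  0.00320732 -0.01271215
  0.00128713] [ 0.21843464 -0.30427626 -0.02858217]
yaw now -14.327385093882878 n 2
[[0.0, 0.02, -0.11, 0.41, -0.03], [0.0, 0.02, -0.11, 0.41, -0.03]]
```

Request:
{"api": "carry_out", "payload": {
  "rows": [
    [0, 0.05, -0.18, 0.3, 0],
    [0, 0, -0.02, 0.4, 0],
    [0, 0, 0, 0.15, 0],
    [0, 0, 0, 0, 0],
    [0, 0, 0, 0, 0]
  ]
}}

```text
time: 4.53
ee_pos: [0.5467, -0.25, 0.1018]
eef_rot: [0.992, -0.124, -0.001, -0.0]
ft_force: [0.7, 0.2, 0.5]
width: 0.0433
```

```bash
python3 -c "
from h import *
s=read_state();print(s['ee_pos'],s['joint_vel'],s['ft_force'])
plan(np.array([.5455,-.25,.104]),-14,0,vmax=.5)
im=camera('scene')[150:230,150:250];cv2.imwrite('pics/g.png',cv2.resize(im,None,fx=7,fy=7,interpolation=cv2.INTER_CUBIC))"
```

```text
[ 0.54671232 -0.24998109  0.10176594] [-0.00282092  0.00751284 -0.0024251   0.00322627  0.00242236 -0.00811707
 -0.0010045 ] [0.68090178 0.23143916 0.53167878]
yaw now -14.28888426328672 n 1
[[0.0, -0.04, 0.01, -0.07, -0.06]]
```

View pics/g.png

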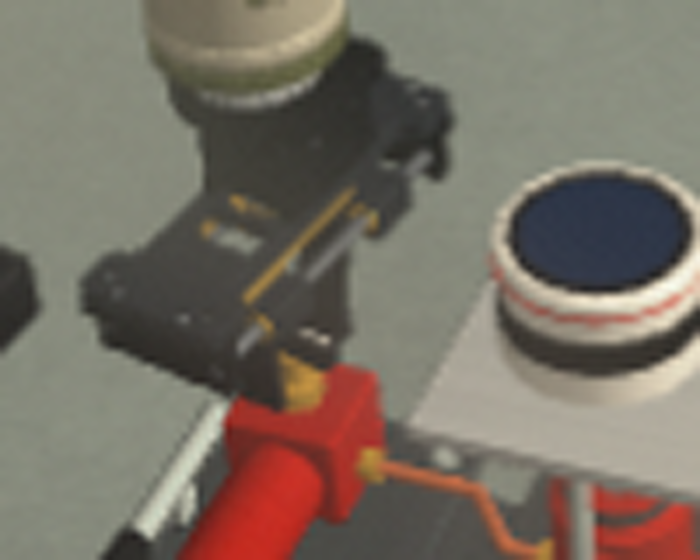

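The bar is between the fingers, above the bonnet. I'll close gently first, in case they are misaligned.

Request:
{"api": "carry_out", "payload": {
  "rows": [
    [1, 0, 0, -0.05, 0],
    [1, 0, 0, 0, 0],
    [1, 0, 0, 0, 0],
    [1, 0, 0, 0, 0],
    [1, 0, 0, 0, 0]
  ],
  "force": 8
}}

```text
time: 5.0
ee_pos: [0.5475, -0.2504, 0.1051]
eef_rot: [0.992, -0.124, 0.0, 0.0]
ft_force: [0.6, -0.4, 0.2]
width: 0.0184
```

```bash
python3 -c "
from h import *
s=read_state();print(s['ee_pos'],s['ft_force'],s['torque'],s['width'],s['time'])
plan(np.array([.5455,-.25,.104]),-14,0,vmax=.5)"
```

```text
[ 0.54754011 -0.25042633  0.10513217] [ 0.5636663  -0.3905278   0.24145066] [-0.00259879 -0.04003593  0.01353038] 0.018378452956993963 5.0
yaw now -14.2967635862965 n 1
[[0.0, -0.07, 0.0, 0.04, -0.06]]
```

Request:
{"api": "carry_out", "payload": {
  "rows": [
    [1, 0, 0, 0, 0],
    [1, 0, 0, 0, 0],
    [1, 0, 0, 0, 0]
  ]
}}

```text
time: 5.25
ee_pos: [0.5462, -0.2503, 0.1052]
eef_rot: [0.992, -0.125, -0.001, -0.0]
ft_force: [0.8, -0.0, -1.8]
width: 0.0121
```

```bash
python3 -c "
from h import *
s=read_state();print(s['ee_pos'],s['ft_force'],s['torque'],s['width'],s['time'])
plan(np.array([.5455,-.25,.104]),-14,0,vmax=.5)"
```

```text
[ 0.54618728 -0.25029394  0.10519082] [ 0.81346927 -0.04121986 -1.83146643] [-0.05831376 -0.27916944 -0.06287886] 0.012134852212077728 5.25
yaw now -14.32850341035877 n 1
[[0.0, -0.02, -0.0, 0.04, -0.07]]
```

```bash
cat >> h.py <<'E'
def yaw():
    r=R.from_quat(read_state()['eef_rot']).as_matrix();return np.degrees(np.arctan2(r[1,0],r[0,0]))
def drop(im=None):
    """sinking of the lens [m] against pics/ref.png, from its shift in the scene picture"""
    ref=cv2.imread('pics/ref.png');im=camera('scene') if im is None else im
    up=lambda a:cv2.resize(a,None,fx=8,fy=8,interpolation=cv2.INTER_CUBIC)
    x0,x1,y0,y1=219,254,171,208
    T=up(ref[y0-2:y1+2,x0-2:x1+2])[16:-16,16:-16];S=up(im[y0-8:y1+28,x0-10:x1+10])
    m=cv2.matchTemplate(S,T,cv2.TM_CCOEFF_NORMED);_,v,_,l=cv2.minMaxLoc(m)
    dx,dy=l[0]/8-10,l[1]/8-8
    h=np.arange(-.005,.07,.0005);P=proj('scene',np.stack([0*h+.58,0*h-.083,.22-h],1))
    q=proj('scene',[.58,-.083,.22])[0];e=np.hypot(P[:,0]-q[0]-dx,P[:,1]-q[1]-dy)
    t=read_state()['time']
    print('t %.2f drop %.1f mm (res %.2f px, corr %.3f) yaw %.2f tz %.3f'%(t,1e3*h[e.argmin()],e.min(),v,yaw(),read_state()['torque'][2]))
    return h[e.argmin()]
E
python3 -c "
from h import *
im=camera('scene');cv2.imwrite('pics/ref.png',im);drop(im);drop()"
```

```text
t 5.30 drop -0.0 mm (res 0.00 px, corr 1.000) yaw -14.32 tz -0.041
t 5.35 drop -0.0 mm (res 0.00 px, corr 1.000) yaw -14.32 tz -0.048
```

Request:
{"api": "carry_out", "payload": {
  "rows": [
    [1, 0, 0, 0, -0.5],
    [1, 0, 0, 0, -0.5],
    [1, 0, 0, 0, -0.5],
    [1, 0, 0, 0, 0],
    [1, 0, 0, 0, 0]
  ],
  "force": 25
}}

```text
time: 5.77
ee_pos: [0.5461, -0.2503, 0.1052]
eef_rot: [0.998, -0.057, -0.001, -0.0]
ft_force: [-0.7, 0.1, -0.2]
width: 0.0118
```

```bash
python3 -c "
from h import *
drop();s=read_state();print(s['ee_pos'],s['ft_force'],s['torque'],s['width'])"
```

```text
t 5.82 drop -0.0 mm (res 0.00 px, corr 1.000) yaw -6.59 tz 0.015
[ 0.54608525 -0.2502855   0.10516705] [-1.65737626 -0.18396833  0.61323462] [-0.00529734  0.09497939  0.01531257] 0.01206431630787233
```

Request:
{"api": "carry_out", "payload": {
  "rows": [
    [1, 0, 0, 0, -0.5],
    [1, 0, 0, 0, -0.5],
    [1, 0, 0, 0, -0.5],
    [1, 0, 0, 0, -0.4],
    [1, 0, 0, 0, 0],
    [1, 0, 0, 0, 0]
  ]
}}

```text
time: 6.32
ee_pos: [0.5459, -0.2503, 0.1052]
eef_rot: [1.0, 0.025, -0.002, -0.0]
ft_force: [-1.2, 0.5, 1.4]
width: 0.012
```

```bash
python3 -c "
from h import *
drop();drop();s=read_state();print(s['ee_pos'],s['ft_force'],s['torque'],s['width'])"
```

```text
t 6.37 drop -0.0 mm (res 0.00 px, corr 1.000) yaw 2.82 tz 0.122
t 6.42 drop -0.0 mm (res 0.00 px, corr 1.000) yaw 2.83 tz 0.121
[ 0.5459483  -0.25026048  0.10522714] [-1.83217471 -0.61813549  0.65954303] [0.09260487 0.09307858 0.12134197] 0.011775967149626318
```

Request:
{"api": "carry_out", "payload": {
  "rows": [
    [1, 0, 0, 0, -0.4],
    [1, 0, 0, 0, -0.4],
    [1, 0, 0, 0, 0],
    [1, 0, 0, 0, 0],
    [1, 0, 0, 0, 0]
  ]
}}

```text
time: 6.83
ee_pos: [0.5459, -0.2502, 0.1052]
eef_rot: [0.998, 0.057, -0.002, -0.0]
ft_force: [-1.0, 0.5, 0.5]
width: 0.0117
```

```bash
python3 -c "
from h import *
drop();drop()"
```

```text
t 6.88 drop -0.0 mm (res 0.00 px, corr 1.000) yaw 6.58 tz 0.167
t 6.93 drop -0.0 mm (res 0.00 px, corr 1.000) yaw 6.60 tz 0.157
```

Request:
{"api": "carry_out", "payload": {
  "rows": [
    [1, 0, 0, 0, -0.4],
    [1, 0, 0, 0, -0.3],
    [1, 0, 0, 0, 0],
    [1, 0, 0, 0, 0],
    [1, 0, 0, 0, 0]
  ]
}}

```text
time: 7.35
ee_pos: [0.5458, -0.2503, 0.1052]
eef_rot: [0.996, 0.087, -0.002, -0.0]
ft_force: [-1.0, -0.0, 1.2]
width: 0.0119
```

```bash
python3 -c "
from h import *
drop();drop()"
```

```text
t 7.40 drop 3.0 mm (res 0.03 px, corr 0.990) yaw 10.03 tz 0.061
t 7.45 drop 3.5 mm (res 0.04 px, corr 0.995) yaw 10.05 tz -0.015
```

Request:
{"api": "carry_out", "payload": {
  "rows": [
    [1, 0, 0, 0, 0],
    [1, 0, 0, 0, 0],
    [1, 0, 0, 0, 0],
    [1, 0, 0, 0, 0],
    [1, 0, 0, 0, 0],
    [1, 0, 0, 0, 0]
  ]
}}

```text
time: 7.95
ee_pos: [0.5458, -0.2503, 0.1052]
eef_rot: [0.996, 0.087, -0.002, -0.0]
ft_force: [-1.1, 0.9, 0.6]
width: 0.0121
```

```bash
python3 -c "
from h import *
drop();drop()"
```

```text
t 8.00 drop 10.0 mm (res 0.02 px, corr 0.989) yaw 10.00 tz 0.093
t 8.05 drop 11.0 mm (res 0.12 px, corr 0.990) yaw 10.00 tz 0.063
```

Request:
{"api": "carry_out", "payload": {
  "rows": [
    [1, 0, 0, 0, 0],
    [1, 0, 0, 0, 0],
    [1, 0, 0, 0, 0],
    [1, 0, 0, 0, 0],
    [1, 0, 0, 0, 0],
    [1, 0, 0, 0, 0],
    [1, 0, 0, 0, 0],
    [1, 0, 0, 0, 0],
    [1, 0, 0, 0, 0],
    [1, 0, 0, 0, 0],
    [1, 0, 0, 0, 0],
    [1, 0, 0, 0, 0],
    [1, 0, 0, 0, 0],
    [1, 0, 0, 0, 0.6],
    [1, 0, 0, 0, 0.6],
    [1, 0, 0, 0, 0],
    [1, 0, 0, 0, 0]
  ]
}}

```text
time: 9.47
ee_pos: [0.5459, -0.2503, 0.1052]
eef_rot: [0.999, 0.034, -0.002, -0.0]
ft_force: [-1.8, -0.1, 1.2]
width: 0.0118
```

```bash
python3 -c "
from h import *
drop();drop()
im=camera('scene');t=camera('top');cv2.imwrite('pics/s1.png',im);cv2.imwrite('pics/t1.png',t)
a=cv2.resize(im[180:275,205:318],(791,598),interpolation=cv2.INTER_CUBIC);cv2.imwrite('pics/h.png',a);drop()"
```

```text
t 9.52 drop 24.5 mm (res 0.04 px, corr 0.988) yaw 3.87 tz -0.055
t 9.57 drop 24.5 mm (res 0.04 px, corr 0.988) yaw 3.87 tz -0.033
t 9.72 drop 24.5 mm (res 0.04 px, corr 0.988) yaw 3.84 tz 0.007
```

View pics/h.png

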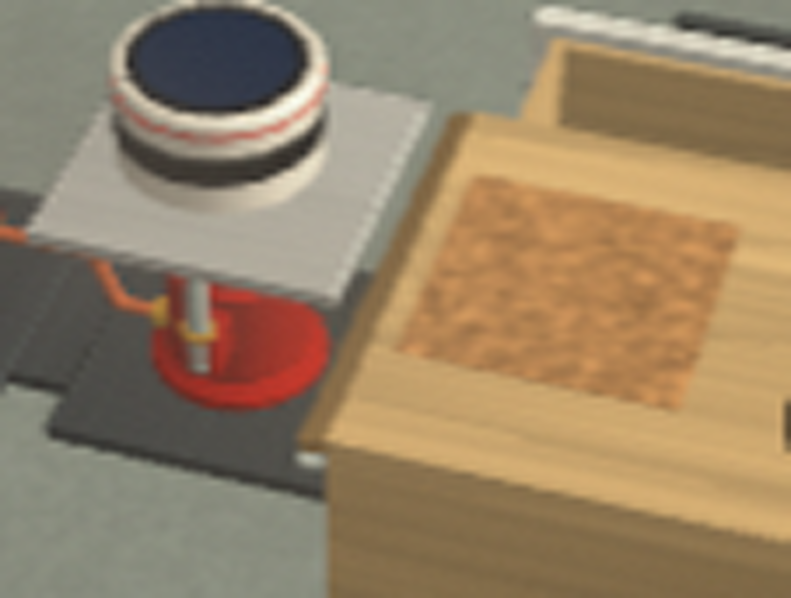

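The deck has stopped about 24.5 mm down, near z = 0.1505, and the tube is standing. Before going on, I'll pin the pad height by triangulating the cork's colour-blob centroid, with the lens glass (known height 0.237) as a bias check.

Run:
```python
from h import *
np.set_printoptions(precision=4,suppress=True)
def cen(f,box,kind):
    im=cv2.imread(f)[box[1]:box[3],box[0]:box[2]];im=cv2.resize(im,None,fx=8,fy=8,interpolation=cv2.INTER_CUBIC)
    im=cv2.GaussianBlur(im,(0,0),6)
    if kind=='glass': g=255-im.max(2); m=((im[...,0].astype(int)-im[...,2])>20)&(im.max(2)<110)
    else:
        lab=cv2.cvtColor(im,cv2.COLOR_BGR2LAB)[...,1];t,m=cv2.threshold(lab,0,255,cv2.THRESH_OTSU);m=m>0
    n,l,st,c=cv2.connectedComponentsWithStats(m.astype(np.uint8));k=1+st[1:,4].argmax()
    f=(l==k).astype(np.uint8);cs,_=cv2.findContours(f,cv2.RETR_EXTERNAL,cv2.CHAIN_APPROX_NONE)
    f=cv2.drawContours(np.zeros_like(f),cs,-1,1,-1);M=cv2.moments(f,True)
    print(kind,st[k]/8)
    return ((M['m10']/M['m00']+.5)/8-.5+box[0],(M['m01']/M['m00']+.5)/8-.5+box[1])
S,T='pics/scene0.png','pics/top0.png'
print(tri(cen(S,(212,165,262,200),'glass'),cen(T,(245,145,290,190),'glass')),'want .237 (glass top maybe just below)')
print(tri(cen('pics/s1.png',(212,165,262,205),'glass'),cen('pics/t1.png',(245,145,290,190),'glass')),'want .2125')
cs,ct=cen(S,(258,203,315,250),'cork'),cen(T,(195,142,240,190),'cork')
print(cs,ct,tri(cs,ct))
g=np.linspace(-.061,.061,25);X,Y=np.meshgrid(g,g);a=np.radians(-2.4)
B=np.stack([X*np.cos(a)-Y*np.sin(a)+.6145,X*np.sin(a)+Y*np.cos(a)+.08,0*X+.135],-1).reshape(-1,3)
# image area-weighted centroid bias: use projected outline polygon
O=np.array([[-.061,-.061],[.061,-.061],[.061,.061],[-.061,.061]])@np.array([[np.cos(a),np.sin(a)],[-np.sin(a),np.cos(a)]])+[.6145,.08]
O=np.c_[O,[.135]*4]
def pc(c):
    M=cv2.moments(proj(c,O).astype(np.float32).reshape(-1,1,2));return (M['m10']/M['m00'],M['m01']/M['m00'])
print('bias chk',tri(pc('scene'),pc('top')))
```

```text
glass [  13.625   11.5     20.5     12.875 1619.25 ]
glass [  13.625   13.625   18.875   19.375 1464.5  ]
(array([ 0.5778, -0.0874,  0.2368]), np.float64(0.007952624392256481)) want .237 (glass top maybe just below)
glass [  15.5     17.875   18.625   11.875 1180.875]
glass [  15.75    15.625   16.25    18.5   1121.875]
(array([ 0.5774, -0.0873,  0.2157]), np.float64(0.01555477046593794)) want .2125
cork [   3.875    4.875   48.875   37.25  9945.25 ]
cork [    3.25      5.375    38.25     36.875 10288.75 ]
(286.34846135721017, 225.8605505812127) (216.99799332474885, 165.32071043744457) (array([0.615 , 0.081 , 0.1319]), np.float64(0.0007343859315541472))
bias chk (array([0.6146, 0.0802, 0.1321]), np.float64(5.801652201118042e-05))
```

The pad comes out at z ≈ 0.135, with the two methods agreeing to about 1 mm, so the target drop is about 39.5 mm. I'll reopen a little.

Request:
{"api": "carry_out", "payload": {
  "rows": [
    [1, 0, 0, 0, -0.47],
    [1, 0, 0, 0, -0.47],
    [1, 0, 0, 0, 0],
    [1, 0, 0, 0, 0],
    [1, 0, 0, 0, 0],
    [1, 0, 0, 0, 0],
    [1, 0, 0, 0, 0],
    [1, 0, 0, 0, 0],
    [1, 0, 0, 0, 0],
    [1, 0, 0, 0, 0],
    [1, 0, 0, 0, 0]
  ]
}}

```text
time: 10.63
ee_pos: [0.5458, -0.2503, 0.1052]
eef_rot: [0.997, 0.075, -0.002, -0.0]
ft_force: [-2.0, -0.1, 0.6]
width: 0.0121
```

```bash
python3 -c "
from h import *
drop();drop();drop()"
```

```text
t 10.68 drop 24.5 mm (res 0.04 px, corr 0.988) yaw 8.60 tz 0.117
t 10.73 drop 24.5 mm (res 0.04 px, corr 0.988) yaw 8.61 tz 0.097
t 10.78 drop 24.5 mm (res 0.04 px, corr 0.988) yaw 8.61 tz 0.155
```

Request:
{"api": "carry_out", "payload": {
  "rows": [
    [1, 0, 0, 0, -0.3],
    [1, 0, 0, 0, 0],
    [1, 0, 0, 0, 0],
    [1, 0, 0, 0, 0],
    [1, 0, 0, 0, 0]
  ]
}}

```text
time: 11.2
ee_pos: [0.5458, -0.2503, 0.1052]
eef_rot: [0.996, 0.089, -0.002, -0.0]
ft_force: [-1.1, 0.2, 0.9]
width: 0.012
```

```bash
python3 -c "
from h import *
drop();drop();drop()"
```

```text
t 11.25 drop 24.5 mm (res 0.04 px, corr 0.988) yaw 10.24 tz 0.001
t 11.30 drop 24.5 mm (res 0.04 px, corr 0.988) yaw 10.24 tz -0.077
t 11.35 drop 24.5 mm (res 0.04 px, corr 0.988) yaw 10.24 tz -0.013
```

Request:
{"api": "carry_out", "payload": {
  "rows": [
    [1, 0, 0, 0, -0.3],
    [1, 0, 0, 0, 0],
    [1, 0, 0, 0, 0],
    [1, 0, 0, 0, 0]
  ]
}}

```text
time: 11.68
ee_pos: [0.5457, -0.2503, 0.1052]
eef_rot: [0.995, 0.104, -0.002, -0.0]
ft_force: [-1.5, -0.2, 1.2]
width: 0.012
```

```bash
python3 -c "
from h import *
drop();drop();drop()"
```

```text
t 11.73 drop 28.0 mm (res 0.18 px, corr 0.990) yaw 11.91 tz -0.002
t 11.78 drop 29.0 mm (res 0.08 px, corr 0.987) yaw 11.91 tz -0.001
t 11.83 drop 29.5 mm (res 0.08 px, corr 0.984) yaw 11.90 tz -0.003
```

Request:
{"api": "carry_out", "payload": {
  "rows": [
    [1, 0, 0, 0, -0.2],
    [1, 0, 0, 0, 0],
    [1, 0, 0, 0, 0],
    [1, 0, 0, 0, 0]
  ]
}}

```text
time: 12.17
ee_pos: [0.5457, -0.2504, 0.1052]
eef_rot: [0.994, 0.113, -0.002, -0.0]
ft_force: [-1.0, 0.2, 0.3]
width: 0.0115
```

```bash
python3 -c "
from h import *
drop();drop();drop()"
```

```text
t 12.22 drop 35.5 mm (res 0.12 px, corr 0.983) yaw 13.00 tz -0.038
t 12.27 drop 36.0 mm (res 0.13 px, corr 0.986) yaw 13.00 tz -0.028
t 12.32 drop 36.5 mm (res 0.13 px, corr 0.985) yaw 13.00 tz 0.000
```

Request:
{"api": "carry_out", "payload": {
  "rows": [
    [1, 0, 0, 0, 0.7],
    [1, 0, 0, 0, 0.8],
    [1, 0, 0, 0, 0.8],
    [1, 0, 0, 0, 0.8],
    [1, 0, 0, 0, 0.5],
    [1, 0, 0, 0, 0],
    [1, 0, 0, 0, 0]
  ]
}}

```text
time: 12.9
ee_pos: [0.5461, -0.2504, 0.1052]
eef_rot: [0.999, -0.049, -0.002, 0.0]
ft_force: [-0.8, 0.0, 1.0]
width: 0.0116
```

```bash
python3 -c "
from h import *
drop();drop()"
```

```text
t 12.95 drop 39.5 mm (res 0.16 px, corr 0.979) yaw -5.66 tz -0.006
t 13.00 drop 39.5 mm (res 0.16 px, corr 0.979) yaw -5.66 tz -0.010
```

Request:
{"api": "carry_out", "payload": {
  "rows": [
    [1, 0, 0, 0, 0.5],
    [1, 0, 0, 0, 0.5],
    [1, 0, 0, 0, 0.4],
    [1, 0, 0, 0, 0],
    [1, 0, 0, 0, 0],
    [1, 0, 0, 0, 0]
  ],
  "force": 14
}}

```text
time: 13.5
ee_pos: [0.5462, -0.2504, 0.1052]
eef_rot: [0.994, -0.108, -0.001, 0.0]
ft_force: [-1.5, 0.4, 0.9]
width: 0.0121
```

```bash
python3 -c "
from h import *
drop();s=read_state()
for k in range(6): camera('top');print(np.round(read_state()['torque'],3),end=' ')
print(read_state()['width'],yaw())"
```

```text
t 13.55 drop 39.5 mm (res 0.16 px, corr 0.979) yaw -12.44 tz -0.113
[ 0.045  0.091 -0.016] [ 0.099  0.149 -0.024] [ 0.07   0.088 -0.002] [ 0.089  0.132 -0.03 ] [ 0.038  0.075 -0.015] [ 0.069  0.091 -0.031] 0.01197909843498558 -12.51484594430972
```

Request:
{"api": "carry_out", "payload": {
  "rows": [
    [1, 0, 0, 0, 0.25],
    [1, 0, 0, 0, 0.2]
  ]
}}

```text
time: 14.02
ee_pos: [0.5462, -0.2504, 0.1052]
eef_rot: [0.992, -0.129, -0.001, 0.0]
ft_force: [-1.2, 0.2, 1.1]
width: 0.0122
```

```bash
python3 -c "
from h import *
s=read_state();print(s['torque'],yaw())
t=camera('top');print(read_state()['torque'],yaw())
im=camera('scene');drop(im)
cv2.imwrite('pics/i.png',np.vstack([cv2.resize(im[180:230,165:265],(700,350),interpolation=cv2.INTER_CUBIC)]))"
```

```text
[0.03242893 0.10999959 0.14939392] -14.857971126584514
[0.02862245 0.13005959 0.15970384] -14.92678848315522
t 14.12 drop 39.5 mm (res 0.16 px, corr 0.979) yaw -14.82 tz 0.092
```

The deck is at the target drop, and the torque is at snug level (0.15 N m) at the original yaw. I'll release and check the bar angle.

Request:
{"api": "carry_out", "payload": {
  "rows": [
    [0, 0, 0, 0, 0],
    [0, 0, 0, 0, 0],
    [-0.3, 0, 0, 0, 0],
    [-0.3, 0, 0, -0.4, 0],
    [-0.3, 0, 0, -0.6, 0],
    [-0.3, 0, 0, -0.6, 0],
    [-0.3, 0, 0, -0.4, 0],
    [-0.3, 0, 0, 0, 0]
  ]
}}

```text
time: 14.78
ee_pos: [0.5465, -0.25, 0.1699]
eef_rot: [0.992, -0.129, -0.001, -0.0]
ft_force: [0.0, -0.6, -0.6]
width: 0.0534
```

Run:
```python
from h import *
np.set_printoptions(precision=4,suppress=True)
s=read_state();print(s['ee_pos'],s['time'],yaw(),s['width'])
im=camera('scene');cv2.imwrite('pics/s2.png',im);drop(im)
up=lambda a:cv2.resize(a[187:210,180:205],(390,360),interpolation=cv2.INTER_CUBIC)
cv2.imwrite('pics/j.png',np.hstack([up(cv2.imread('pics/scene0.png')),up(im)]))
plan(np.array([.5644,-.163,.20]),-11.9,-.3,vmax=.5)
```

```text
[ 0.5465 -0.25    0.1699] 14.7833 -14.783537529256831 0.05344321891965157
t 14.83 drop 39.5 mm (res 0.16 px, corr 0.979) yaw -14.79 tz 0.010
yaw now -14.78504665157331 n 7
[[-0.3, -0.02, -0.42, -0.15, -0.08], [-0.3, -0.02, -0.42, -0.15, -0.08], [-0.3, -0.02, -0.42, -0.15, -0.08], [-0.3, -0.01, -0.42, -0.15, -0.08], [-0.3, -0.01, -0.42, -0.15, -0.08], [-0.3, -0.01, -0.42, -0.15, -0.08], [-0.3, -0.0, -0.42, -0.15, -0.08]]
```

View pics/j.png

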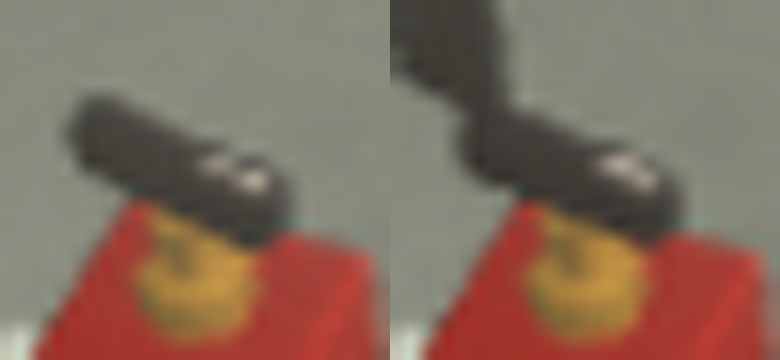

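The bar's slope looks slightly shallower than at the start, so it may be open by a few degrees. I'll lift clear and quantify.

Request:
{"api": "carry_out", "payload": {
  "rows": [
    [-0.3, 0, 0, -0.7, 0],
    [-0.3, 0, 0, -0.7, 0],
    [-0.3, 0, 0, -0.5, 0],
    [-0.3, 0, 0, 0, 0]
  ]
}}

```text
time: 15.17
ee_pos: [0.545, -0.2496, 0.2252]
eef_rot: [0.992, -0.129, -0.004, -0.001]
ft_force: [0.3, 0.1, 0.1]
width: 0.0564
```

```bash
cat >> h.py <<'E'
def bar(im,show=True):
    """PCA direction of the T-bar in the scene picture; angle about the axis from the projection"""
    c=cv2.resize(im[187:206,182:202],None,fx=8,fy=8,interpolation=cv2.INTER_CUBIC)
    m=((c.max(2)<95)&((c.max(2).astype(int)-c.min(2))<30)).astype(np.uint8)
    n,l,st,ce=cv2.connectedComponentsWithStats(m);k=1+st[1:,4].argmax()
    cs,_=cv2.findContours((l==k).astype(np.uint8),cv2.RETR_EXTERNAL,cv2.CHAIN_APPROX_NONE)
    M=cv2.moments(cv2.convexHull(cs[0]))
    return np.degrees(.5*np.arctan2(2*M['mu11'],M['mu20']-M['mu02'])),st[k]/8,(M['m10']/M['m00']/8,M['m01']/M['m00']/8)
def barmodel(a):
    u=np.array([np.cos(a),np.sin(a),0]);w=np.array([-u[1],u[0],0])
    P=[np.array([.546,-.25,.106])+i*.026*u+j*.006*w+k*np.array([0,0,.008]) for i in(-1,1) for j in(-1,1) for k in(-1,1)]
    M=cv2.moments(cv2.convexHull(proj('scene',P).astype(np.float32)));return np.degrees(.5*np.arctan2(2*M['mu11'],M['mu20']-M['mu02']))
E
python3 - <<'E'
from h import *
im=camera('scene');cv2.imwrite('pics/s3.png',im)
for f in('scene0','s2','s3'):print(f,bar(cv2.imread(f'pics/{f}.png')))
for a in range(66,96,3):print(a,round(barmodel(np.radians(a)),2))
E
```

```text
scene0 (np.float64(25.730523111413916), array([  2.5  ,   6.375,  13.875,   9.375, 458.875]), (9.352029605643576, 11.048841602097065))
s2 (np.float64(41.363574258287784), array([  0.   ,   0.   ,  16.625,  15.5  , 756.125]), (7.200216729819727, 7.9192908676847695))
s3 (np.float64(22.742099376999334), array([  2.25,   6.5 ,  14.25,   9.  , 475.  ]), (9.21200938647288, 10.986805003595624))
66 32.49
69 29.42
72 26.47
75 23.63
78 20.9
81 18.27
84 15.72
87 13.26
90 10.87
93 8.55
```

The bar is about 3° (0.05 rad) more open than at the start, so my first grip must have nudged it open. I'll regrip and close another 3°.

Request:
{"api": "carry_out", "payload": {
  "rows": [
    [0, 0.02, 0, 0.6, 0],
    [0, 0, 0, 0.7, 0],
    [0, 0, 0, 0.6, 0],
    [0, 0, 0, 0.6, 0],
    [0, 0, 0, 0.5, 0],
    [0, 0, 0, 0.3, 0],
    [0, 0, 0, 0, 0],
    [0, 0, 0, 0, 0]
  ]
}}

```text
time: 15.88
ee_pos: [0.5397, -0.2475, 0.1106]
eef_rot: [0.992, -0.128, -0.009, -0.003]
ft_force: [0.4, 1.0, 0.3]
width: 0.0434
```

```bash
python3 -c "
from h import *
plan(np.array([.546,-.2503,.105]),-14.9,0,vmax=.5);print(read_state()['ee_pos'])"
```

```text
yaw now -14.73652176767425 n 1
[[0.0, 0.23, 0.04, 0.19, 0.03]]
[ 0.53971644 -0.24754308  0.11059597]
```

Request:
{"api": "carry_out", "payload": {
  "rows": [
    [0, 0.2, 0.05, 0.17, 0],
    [0, 0, 0, 0, 0],
    [1, 0, 0, 0, 0],
    [1, 0, 0, 0, 0],
    [1, 0, 0, 0, 0],
    [1, 0, 0, 0, 0],
    [1, 0, 0, 0, 0],
    [1, 0, 0, 0, 0],
    [1, 0, 0, 0, 0]
  ]
}}

```text
time: 16.63
ee_pos: [0.5461, -0.2511, 0.1082]
eef_rot: [0.992, -0.128, -0.009, -0.002]
ft_force: [2.6, -0.7, -1.5]
width: 0.012
```

Request:
{"api": "carry_out", "payload": {
  "rows": [
    [1, 0, 0, 0, 0.3],
    [1, 0, 0, 0, 0.3]
  ]
}}

```text
time: 16.8
ee_pos: [0.5462, -0.2511, 0.1082]
eef_rot: [0.988, -0.156, -0.008, -0.002]
ft_force: [0.6, 0.3, -1.1]
width: 0.0119
```

```bash
python3 -c "
from h import *
s=read_state();print(s['torque'],s['ft_force'],yaw(),s['width'],s['ee_pos']);camera('top');s=read_state();print(s['torque'],yaw());drop()"
```

```text
[-0.05711485 -0.16677955  0.19138583] [ 0.61790108  0.31512779 -1.06775945] -17.894369909777613 0.011896540091092419 [ 0.54617082 -0.25112911  0.1082021 ]
[-0.0143744  -0.20972455  0.09430832] -18.020935168408283
t 16.90 drop 39.5 mm (res 0.16 px, corr 0.979) yaw -17.86 tz 0.076
```

Snug: yaw is -17.9° and the torque is about 0.19 N m. I'll release, lift, and measure the bar again.

Request:
{"api": "carry_out", "payload": {
  "rows": [
    [0, 0, 0, 0, 0],
    [0, 0, 0, 0, 0],
    [-0.3, 0, 0, 0, 0],
    [-0.3, 0, 0, -0.4, 0],
    [-0.3, 0, 0, -0.7, 0],
    [-0.3, 0, 0, -0.7, 0],
    [-0.3, 0, 0, -0.7, 0],
    [-0.3, 0, 0, -0.5, 0],
    [-0.3, 0, 0, -0.2, 0],
    [-0.3, 0, 0, 0, 0]
  ]
}}

```text
time: 17.73
ee_pos: [0.5478, -0.2514, 0.213]
eef_rot: [0.988, -0.155, -0.008, -0.002]
ft_force: [-0.2, 0.6, -0.0]
width: 0.0561
```

Run:
```python
from h import *
im=camera('scene');cv2.imwrite('pics/s4.png',im);print(bar(im));drop(im)
s=read_state();print(s['ee_pos'],s['eef_rot'],s['width'])
plan(np.array([.5635,-.166,.20]),-11.9,-.3,vmax=.4)
```

```text
(np.float64(25.616172244227265), array([  2.375,   6.375,  14.125,   9.375, 469.625]), (9.355231659503882, 11.03319855990349))
t 17.78 drop 39.5 mm (res 0.16 px, corr 0.979) yaw -17.82 tz -0.063
[ 0.54773346 -0.25130282  0.21233995] [ 0.98789313 -0.1549005  -0.00828453 -0.00208838] 0.05596166358145021
yaw now -17.821946706106544 n 8
[[-0.3, -0.05, -0.36, 0.05, -0.15], [-0.3, -0.04, -0.36, 0.05, -0.15], [-0.3, -0.04, -0.36, 0.05, -0.15], [-0.3, -0.03, -0.36, 0.05, -0.15], [-0.3, -0.03, -0.36, 0.05, -0.15], [-0.3, -0.02, -0.36, 0.05, -0.15], [-0.3, -0.02, -0.36, 0.05, -0.15], [-0.3, -0.01, -0.36, 0.05, -0.15]]
```

The valve matches its starting angle to about 0.1°. Now I'll go to the pre-push position.

Request:
{"api": "carry_out", "payload": {
  "rows": [
    [-0.3, -0.05, -0.36, 0, -0.15],
    [-0.3, -0.04, -0.36, 0, -0.15],
    [-0.3, -0.04, -0.36, 0, -0.15],
    [-0.3, -0.03, -0.36, 0, -0.15],
    [-0.3, -0.03, -0.36, 0, -0.15],
    [-0.3, -0.02, -0.36, 0, -0.15],
    [-0.3, -0.02, 0, 0, -0.15],
    [-0.3, 0, 0, 0, 0]
  ]
}}

```text
time: 18.45
ee_pos: [0.5582, -0.1765, 0.2078]
eef_rot: [0.995, -0.102, -0.012, -0.004]
ft_force: [-0.3, -0.7, -0.7]
width: 0.0563
```

Run:
```python
from h import *
plan(np.array([.5635,-.163,.158]),-11.9,-.3,vmax=.4);print(read_state()['ee_pos'])
```

```text
yaw now -11.72912032478304 n 5
[[-0.3, 0.02, -0.1, 0.33, 0.01], [-0.3, 0.02, -0.1, 0.33, 0.01], [-0.3, 0.02, -0.1, 0.33, 0.01], [-0.3, 0.02, -0.1, 0.33, 0.01], [-0.3, 0.02, -0.1, 0.33, 0.01]]
[ 0.55816565 -0.17649073  0.20781892]
```

Request:
{"api": "carry_out", "payload": {
  "rows": [
    [-0.3, 0.02, -0.05, 0.33, 0],
    [-0.3, 0.02, -0.05, 0.33, 0],
    [-0.3, 0.02, -0.05, 0.33, 0],
    [-0.3, 0.02, -0.05, 0.33, 0],
    [-0.3, 0.02, -0.05, 0.2, 0],
    [-0.3, 0, 0, 0, 0],
    [-0.3, 0, 0, 0, 0]
  ]
}}

```text
time: 19.03
ee_pos: [0.5606, -0.1706, 0.1552]
eef_rot: [0.995, -0.104, -0.013, -0.004]
ft_force: [-0.1, 0.5, -0.4]
width: 0.0566
```

Run:
```python
from h import *
s=read_state();print(s['ee_pos'],s['ft_force'],yaw(),R.from_quat(s['eef_rot']).as_matrix()[:,2])
plan(np.array([.5644,-.158,.158]),-11.9,-.3,vmax=.4)
im=camera('scene')[150:240,170:290];cv2.imwrite('pics/k.png',cv2.resize(im,None,fx=6,fy=6,interpolation=cv2.INTER_CUBIC))
```

```text
[ 0.56057982 -0.17064518  0.15519149] [-0.08316776  0.52998352 -0.42166709] -11.911098114803933 [-0.02523522  0.01038598 -0.99962759]
yaw now -11.911098114803933 n 2
[[-0.3, 0.02, -0.22, -0.05, -0.0], [-0.3, 0.02, -0.22, -0.05, -0.0]]
```

View pics/k.png

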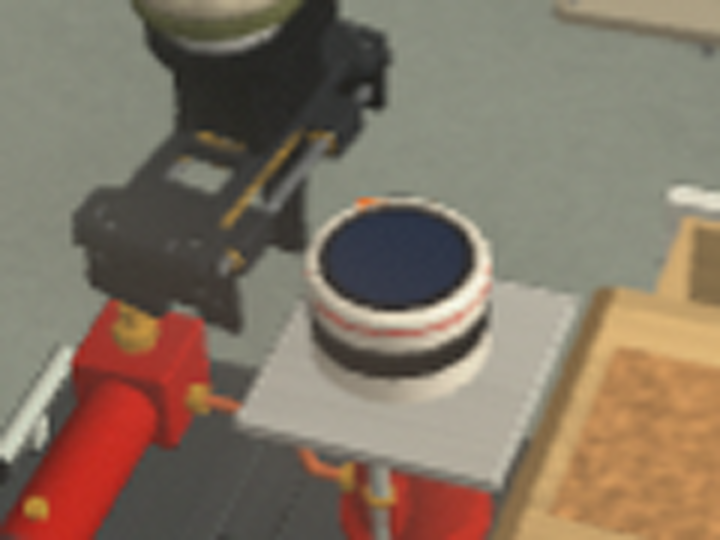

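The fingers stand behind the tube, low, and the deck looks clear. Approach slowly and push.

Request:
{"api": "carry_out", "payload": {
  "rows": [
    [-0.3, 0, -0.15, -0.06, 0],
    [-0.3, 0, -0.2, 0, 0],
    [-0.3, 0, -0.2, 0, 0],
    [-0.3, 0, -0.2, 0, 0],
    [-0.3, 0, -0.15, 0, 0],
    [-0.3, 0, -0.06, 0, 0],
    [-0.3, 0, -0.06, 0, 0],
    [-0.3, 0, -0.06, 0, 0],
    [-0.3, 0, -0.06, 0, 0],
    [-0.3, 0, -0.06, 0, 0],
    [-0.3, 0, -0.06, 0, 0],
    [-0.3, 0, -0.06, 0, 0],
    [-0.3, 0, -0.06, 0, 0],
    [-0.3, 0, -0.06, 0, 0],
    [-0.3, 0, -0.06, 0, 0]
  ]
}}

```text
time: 20.33
ee_pos: [0.5714, -0.1266, 0.1598]
eef_rot: [0.994, -0.106, -0.011, -0.001]
ft_force: [-2.3, -4.8, 1.0]
width: 0.0566
```

```bash
cat >> h.py <<'E'
def lens(ztop=.1975):
    im=camera('scene');s=silhouettes('lens','scene');camera('top');p=pinpoint('pad','scene')
    c=cv2.resize(im,None,fx=4,fy=4,interpolation=cv2.INTER_CUBIC)
    m=(((c[...,0].astype(int)-c[...,2])>20)&(c.max(2)<110)).astype(np.uint8)
    m[:160*4]=0;m[250*4:]=0;m[:,:200*4]=0;m[:,330*4:]=0
    n,l,st,ce=cv2.connectedComponentsWithStats(m);k=1+st[1:,4].argmax();q=(ce[k]+.5)/4-.5
    print('glass',q,st[k]/4,'lens xy',atz('scene',q,ztop)[:2])
    s=read_state();print('tcp',s['ee_pos'],'f',s['ft_force'],'yaw',yaw(),'t',s['time'])
E
python3 - <<'E'
from h import *
np.set_printoptions(precision=4,suppress=True)
lens()
E
```

```text
glass [238.7299 191.2719] [229.5  186.25  18.    12.5  607.25] lens xy [ 0.5712 -0.0766]
tcp [ 0.5716 -0.1261  0.1598] f [-1.0232 -4.4217  0.072 ] yaw -12.123855418076548 t 20.5333
```

Request:
{"api": "carry_out", "payload": {
  "rows": [
    [-0.3, 0, -0.09, 0.01, 0],
    [-0.3, 0, -0.09, 0.01, 0],
    [-0.3, 0, -0.09, 0.01, 0],
    [-0.3, 0, -0.09, 0.01, 0],
    [-0.3, 0, -0.09, 0.01, 0],
    [-0.3, 0, -0.09, 0.01, 0],
    [-0.3, 0, -0.09, 0.01, 0],
    [-0.3, 0, -0.09, 0.01, 0],
    [-0.3, 0, -0.09, 0.01, 0],
    [-0.3, 0, -0.09, 0.01, 0],
    [-0.3, 0, -0.09, 0.01, 0],
    [-0.3, 0, -0.09, 0.01, 0],
    [-0.3, 0, -0.09, 0, 0],
    [-0.3, 0, -0.09, 0, 0],
    [-0.3, 0, -0.09, 0, 0],
    [-0.3, 0, -0.09, 0, 0]
  ]
}}

```text
time: 21.87
ee_pos: [0.5808, -0.0922, 0.1598]
eef_rot: [0.994, -0.111, -0.01, 0.004]
ft_force: [-1.4, -4.9, 1.1]
width: 0.0567
```

Run:
```python
from h import *
np.set_printoptions(precision=4,suppress=True)
s=read_state();print(s['ee_pos'],s['ft_force'],yaw(),R.from_quat(s['eef_rot']).as_matrix()[:,2])
a=np.radians(yaw());print('lens est',s['ee_pos'][:2]+.0456*np.array([-np.sin(a),np.cos(a)]))
im=camera('scene')[150:260,190:320];cv2.imwrite('pics/l.png',cv2.resize(im,None,fx=5.4,fy=5.4,interpolation=cv2.INTER_CUBIC))
```

```text
[ 0.5808 -0.0922  0.1598] [-1.4433 -4.8608  1.0595] -12.714585034666246 [-0.0203 -0.0058 -0.9998]
lens est [ 0.5908 -0.0477]
```

View pics/l.png

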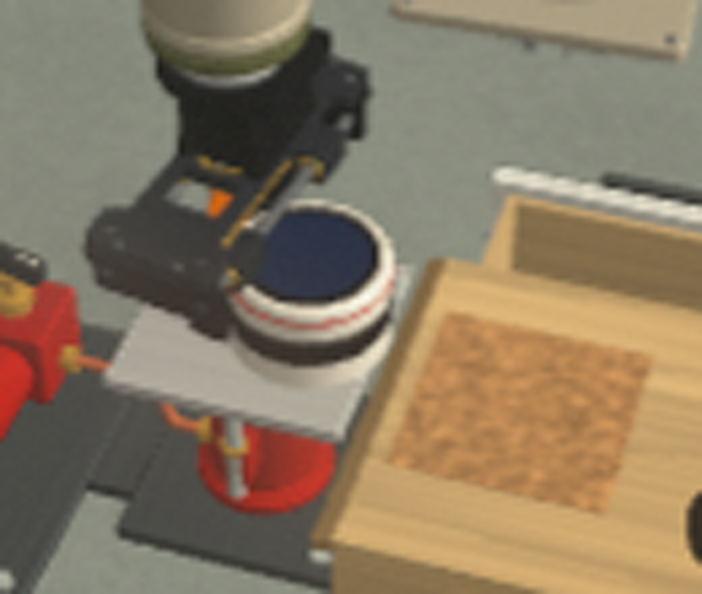

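The tube stands cradled between the fingers with about 5 N of push. Continue across the gap.

Request:
{"api": "carry_out", "payload": {
  "rows": [
    [-0.3, 0, -0.09, 0, -0.05],
    [-0.3, 0, -0.09, 0, -0.05],
    [-0.3, 0, -0.09, 0, -0.05],
    [-0.3, 0, -0.09, 0, -0.05],
    [-0.3, 0, -0.09, 0, -0.05],
    [-0.3, 0, -0.09, 0, -0.05],
    [-0.3, 0, -0.09, 0, -0.05],
    [-0.3, 0, -0.09, 0, -0.05],
    [-0.3, 0, -0.09, 0, 0],
    [-0.3, 0, -0.09, 0, 0],
    [-0.3, 0, -0.09, 0, 0],
    [-0.3, 0, -0.09, 0, 0]
  ]
}}

```text
time: 22.92
ee_pos: [0.5883, -0.0604, 0.1606]
eef_rot: [0.996, -0.093, -0.009, 0.005]
ft_force: [-0.9, -4.5, 3.3]
width: 0.0568
```

```bash
cat >> h.py <<'E'
def where():
    s=read_state();a=np.radians(yaw());L=s['ee_pos'][:2]+.0456*np.array([-np.sin(a),np.cos(a)]);d=np.array([.6145,.080])-L
    print('tcp',s['ee_pos'],'f',s['ft_force'],'yaw',yaw(),'lens',L,'left',d,'tool x %.4f -y %.4f'%(d@[np.cos(a),np.sin(a)],d@[-np.sin(a),np.cos(a)]),s['time'])
E
python3 -c "
from h import *
np.set_printoptions(precision=4,suppress=True)
where()"
```

```text
tcp [ 0.5883 -0.0604  0.1606] f [-0.908  -4.514   3.3455] yaw -10.636003317726335 lens [ 0.5968 -0.0156] left [0.0177 0.0956] tool x -0.0002 -y 0.0972 22.9167
```

Request:
{"api": "carry_out", "payload": {
  "rows": [
    [-0.3, 0, -0.09, 0, 0],
    [-0.3, 0, -0.09, 0, 0],
    [-0.3, 0, -0.09, 0, 0],
    [-0.3, 0, -0.09, 0, 0],
    [-0.3, 0, -0.09, 0, 0],
    [-0.3, 0, -0.09, 0, 0],
    [-0.3, 0, -0.09, 0, 0],
    [-0.3, 0, -0.09, 0, 0],
    [-0.3, 0, -0.09, 0, 0],
    [-0.3, 0, -0.09, 0, 0],
    [-0.3, 0, -0.09, 0, 0],
    [-0.3, 0, -0.09, 0, 0],
    [-0.3, 0, -0.09, 0, 0]
  ]
}}

```text
time: 24.0
ee_pos: [0.5949, -0.0229, 0.1601]
eef_rot: [0.996, -0.092, -0.009, 0.006]
ft_force: [-0.1, -2.7, -0.7]
width: 0.0566
```

```bash
python3 -c "
from h import *
np.set_printoptions(precision=4,suppress=True)
where()"
```

```text
tcp [ 0.5949 -0.0229  0.1601] f [-0.0804 -2.6638 -0.7433] yaw -10.554484689102752 lens [0.6032 0.022 ] left [0.0113 0.058 ] tool x 0.0005 -y 0.0591 24.0
```

Request:
{"api": "carry_out", "payload": {
  "rows": [
    [-0.3, 0, -0.09, 0, 0],
    [-0.3, 0, -0.09, 0, 0],
    [-0.3, 0, -0.09, 0, 0],
    [-0.3, 0, -0.09, 0, 0],
    [-0.3, 0, -0.09, 0, 0],
    [-0.3, 0, -0.09, 0, 0],
    [-0.3, 0, -0.09, 0, 0],
    [-0.3, 0, -0.09, 0, 0],
    [-0.3, 0, -0.09, 0, 0],
    [-0.3, 0, -0.09, 0, 0],
    [-0.3, 0, -0.09, 0, 0],
    [-0.3, 0, -0.09, 0, 0],
    [-0.3, 0, -0.09, 0, 0],
    [-0.3, 0, -0.09, 0, 0],
    [-0.3, 0, -0.09, 0, 0]
  ]
}}

```text
time: 25.25
ee_pos: [0.6023, 0.022, 0.1587]
eef_rot: [0.996, -0.092, -0.011, 0.005]
ft_force: [-1.3, -3.8, -2.5]
width: 0.057
```

```bash
python3 -c "
from h import *
np.set_printoptions(precision=4,suppress=True)
where();lens()"
```

```text
tcp [0.6023 0.022  0.1587] f [-1.3231 -3.7943 -2.4652] yaw -10.531575632383609 lens [0.6107 0.0668] left [0.0038 0.0132] tool x 0.0014 -y 0.0137 25.25
glass [285.0205 208.7964] [276.25 201.5   18.5   15.   863.25] lens xy [0.6107 0.0731]
tcp [0.6023 0.0225 0.1588] f [-0.2882  0.5525 -0.3626] yaw -10.482990424704598 t 25.45
```

Request:
{"api": "carry_out", "payload": {
  "rows": [
    [-0.3, 0, -0.08, 0, 0],
    [-0.3, 0, -0.08, 0, 0],
    [-0.3, 0, -0.08, 0, 0],
    [-0.3, 0, -0.06, 0, 0],
    [-0.3, 0, -0.04, 0, 0],
    [-0.3, 0, 0, 0, 0],
    [-0.3, 0, 0, 0, 0],
    [-0.3, 0, 0.1, 0, 0],
    [-0.3, 0, 0.3, 0, 0],
    [-0.3, 0, 0.5, 0, 0],
    [-0.3, 0, 0.6, 0, 0],
    [-0.3, 0, 0.6, -0.3, 0],
    [-0.3, 0, 0.6, -0.6, 0],
    [-0.3, 0, 0.6, -0.6, 0],
    [-0.3, 0, 0.6, -0.6, 0],
    [-0.3, 0, 0.3, -0.3, 0],
    [-0.3, 0, 0, 0, 0]
  ]
}}

```text
time: 26.87
ee_pos: [0.5821, -0.0943, 0.2356]
eef_rot: [0.996, -0.089, -0.009, 0.001]
ft_force: [-0.6, -0.3, 0.2]
width: 0.057
```

Run:
```python
from h import *
np.set_printoptions(precision=4,suppress=True)
print(read_state()['ee_pos'],read_state()['time'])
im=camera('scene');t=camera('top');cv2.imwrite('pics/se.png',im);cv2.imwrite('pics/te.png',t);print(bar(im)[0])
lens()
for c in('scene','top'):
    for n in('lens','pad'):
        r=pinpoint(n,c)[:1];print(c,n,r and (r[0]['xy'],r[0]['conf'],atz(c,r[0]['xy'],.135)))
print('scene centre to tube',proj('scene',[.6145,.08,.197]),proj('top',[.6145,.08,.197]))
a=cv2.resize(im[165:255,200:330],(520,360),interpolation=cv2.INTER_CUBIC);b=cv2.resize(t[135:195,185:255],(280,240),interpolation=cv2.INTER_CUBIC)
o=np.zeros((360,800,3),np.uint8);o[:,:520]=a;o[:240,520:]=b;cv2.imwrite('pics/m.png',o)
```

```text
[ 0.5821 -0.0943  0.2356] 26.8667
25.63193624584315
glass [286.3825 209.3108] [276.25 202.5   21.5   15.   947.5 ] lens xy [0.6118 0.0773]
tcp [ 0.5813 -0.0904  0.2325] f [-0.3431  0.0343 -1.1448] yaw -9.874832759969811 t 27.1667
scene lens ([284.3, 222.4], 0.85, array([0.6054, 0.0731, 0.135 ]))
scene pad ([287.3, 225.5], 0.9, array([0.6156, 0.0843, 0.135 ]))
top lens ([213.2, 165.2], 0.91, array([0.6149, 0.0932, 0.135 ]))
top pad ([216.6, 162.2], 0.82, array([0.6251, 0.0817, 0.135 ]))
scene centre to tube [[287.1203 210.2486]] [[215.3624 160.822 ]]
```

View pics/m.png

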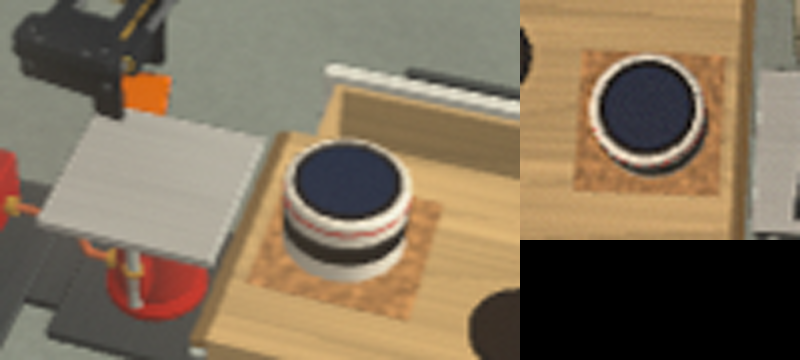

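The tube stands on the cork, about 5 mm off centre. As a last check, I'll test the deck level using the now uncovered deck: an edge fit in the scene image, treating the deck and cork the same way.

Run:
```python
from h import *
np.set_printoptions(precision=2,suppress=True)
camera('scene');m=silhouettes('deck','scene')[0]
M=m['mask'].astype(np.uint8);print(m['conf'],m['box'])
mo=cv2.moments(M,True);c=np.array([mo['m10']/mo['m00'],mo['m01']/mo['m00']]);print('mask centroid',c,'area',mo['m00'])
im=cv2.resize(cv2.imread('pics/se.png'),None,fx=4,fy=4,interpolation=cv2.INTER_CUBIC)
g=((im.min(2)>135)&((im.max(2).astype(int)-im.min(2))<28)).astype(np.uint8);k=np.zeros_like(g);k[185*4:240*4,205*4:270*4]=1;g*=k
n,l,st,ce=cv2.connectedComponentsWithStats(g);i=1+st[1:,4].argmax();cs,_=cv2.findContours((l==i).astype(np.uint8),0,2)
h=cv2.convexHull(cs[0]);print('hull corners',cv2.approxPolyDP(h,14,True)[:,0]/4)
a=np.radians(-2.8);u=np.array([np.cos(a),np.sin(a)]);v=np.array([-u[1],u[0]])
for z in(.128,.132,.1355,.139,.143):
    O=np.array([np.r_[np.array([.5865,-.079])+.07*(p*u+q*v),z] for p,q in((1,-1),(1,1),(-1,1),(-1,-1))]);P=proj('scene',O)
    mo=cv2.moments(P.astype(np.float32));print(z,P.ravel(),'cen',mo['m10']/mo['m00'],mo['m01']/mo['m00'])
print(read_state()['ee_pos'],read_state()['ft_force'])
```

```text
0.66 [238.8, 217.4, 57.7, 51.3]
mask centroid [238.25 211.65] area 1633.0
hull corners [[223.   194.75]
 [267.   199.5 ]
 [253.   230.75]
 [209.75 219.5 ]]
0.128 [207.92 221.75 252.08 231.9  265.11 200.58 223.85 191.91] cen 237.2400837245589 211.75064947972928
0.132 [207.82 220.84 252.08 230.99 265.13 199.67 223.79 191.01] cen 237.20221763656753 210.84185454167147
0.1355 [207.73 220.04 252.07 230.19 265.15 198.87 223.74 190.21] cen 237.16895882984684 210.04336990024103
0.139 [207.63 219.23 252.07 229.39 265.17 198.06 223.68 189.41] cen 237.13560735153163 209.24179988600883
0.143 [207.53 218.31 252.06 228.47 265.19 197.14 223.62 188.5 ] cen 237.09733185198817 208.32192615267468
[ 0.58 -0.09  0.23] [ 0.54  0.39 -0.79]
```

```bash
python3 -c "
from bench import *
print(close_job())"
```

```text
the job is handed in; nothing more can be done
None
```

I lowered the deck in two stages, shut the valve, pushed the tube across onto the cork square, drew the arm back clear and handed the job in at about 27 s of the 70 s. The hand-in gives no verdict, so these are my own last checks:

- **Tube:** it stands upright on the cork, about 4–6 mm from the centre by the camera measurements (20 mm allowed). The network's pinpoints put it further off, by up to 15 mm, and were noisy. The highest push force I read was about 5 N.
- **Deck:** it came down 39.5 mm, to about 135.5 mm above the desk. The corner check with the deck uncovered gave about 134.5 mm. The cork measured 134–135 mm, though the first network pinpoints put it at 139–141 mm; I trusted the corner and colour-blob measurements.
- **Valve:** the bar's image angle is within about 0.1° of the start (25.63° against 25.73°). My first closing left it about 3° open, so I gripped the bar again and closed it until snug, at about 0.19 N m.
- **Other objects:** I saw no contact with the drawer or the other objects, but did not measure their positions again at the end.

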